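# Caul an inlaid lid panel in the frame press and hold it to the fence

### The job

Wind the handwheel of the green frame press to draw its jaw back until the red pointers stand on the brass marks; only then is there room for the maple caul. Stand the caul upright on the press bed in the gap between the jaw and the inlaid panel (not on the fence side), about midway along the panel's edge, and push with it, firmly but not hard, until the panel lies flush against the fence. Finish while still holding the caul pressed there, with the jaw still on its mark, so that I can wind the jaw up to it; leave the trinket box, mallet and wax tin alone.

Things in the scene. Friction and masses are not known exactly. Their poses are not given: they have to be found in the camera images.
- press: Green cast frame press, fixed to the bench. Origin: centre of its underside, on the bench. Its y axis runs along the screw (handwheel end at -y, fence at +y), x across it, z up. Bed top 70 mm above the origin, 200 mm (x) by 255 mm (y, from -125 to +130). A thrust block for the screw, 110 mm wide, stands at y -125 to -100 mm, up to 118 mm high. The feet reach to x = +-120 mm, 42 mm high.
- fence: Fixed fence of the press with a pale wood lining, 180 mm long (x), 30 mm thick, 40 mm high above the bed. Origin: middle of the foot of its lined face, on the bed (press x 0, y +100 mm, z 70 mm); the panel goes against this face, which looks to press -y.
- jaw_face (a point): Top middle of the lined face of the sliding jaw (150 mm long in x, 35 mm thick in y, top 29 mm above the bed). The face looks to press +y; it lies at press y = -21 mm at handwheel 0 and moves to -y (opens) by 12 mm per turn. Two red pointers stick out from its sides, 17.5 mm behind the face.
- brass_mark (a point): Middle of the brass mark, a 6 mm wide band across the aluminium scale bar on the press's +x side (a twin is on the -x side), at press y = -62.5 mm. The pointer is at its middle when handwheel = 12.57 rad (two turns from 0), jaw face then at press y = -45 mm.
- handwheel (a joint): Angle of the handwheel, rad, range -0.5 to 16.5. It grows as the jaw opens: counter-clockwise as seen by someone facing the wheel from its outer (press -y) side. At 0 the crank handle is straight up; it then moves towards press -x. 12 mm of jaw travel per turn; turns stiffly (2 to 4 N at the handle), stays where it is left; the jaw cannot be pushed back without the wheel.
- hub (a point): Centre of the handwheel's rim plane, on its axis (parallel to press y), 88 mm above the bench. The black spoked wheel is 127 mm across. The press-frame place of this point is (0, -143, 88) mm.
- crank_handle (a point): Point on the axis of the black crank handle, a cylinder 20 mm thick that sticks out from the wheel along press -y, 48 mm from the wheel's axis, from 6 mm to 79 mm off the rim plane; this point is 62 mm off the rim plane (press y = -205 mm). Its grip sleeve spins freely on its pin, so it can be pinched from above and led round the circle with the tool kept pointing down.
- panel: Inlaid lid panel of reddish wood, 140 mm (x) by 110 mm (y) by 20 mm thick, about 0.25 kg, lying loose on the press bed between jaw and fence. Origin: centre of its underside. Flush against the fence its centre is at press y = +45 mm.
- caul: Pale maple caul (clamping spacer), a plain block 100 mm long (x), 20 mm thick (y), 60 mm high (z), about 0.1 kg, standing on its long edge on the bench. Origin: centre of its underside. Grasp it across its thickness near the top, so that the fingertips stay above the jaw.
- trinket_box: Bystander: closed inlaid box, 104 by 79 mm, 52 mm high. Origin: centre of its underside.
- mallet: Bystander: wooden mallet lying down; head 70 by 110 by 55 mm high with the origin under its centre, handle 155 mm long to its -x.
- wax_tin: Bystander: round yellow tin with a brass lid, 72 mm across, 50 mm high. Origin: centre of its underside.
Mind the look-alikes: they are no part of the job. Leave any black or pink look-alike of the caul alone.

How it is judged:
On the way, in this order (a step that is already met when the one before it is completed fails the run):
1. the jaw is wound back to the brass mark (value of joint handwheel between 11 and 14.14 rad), for 0.2 s.
2. the caul stands upright on the bed in the gap between jaw and panel (z of caul in the frame of press between 0.064 and 0.076 m and x of caul in the frame of panel between -0.035 and 0.035 m and y of caul in the frame of press between -0.042 and -0.015 m and angle between caul's own z axis and vertical below 0.15 rad), for 0.1 s.
At the end, for the whole second after the job is handed in: Handwheel 11.0 to 14.14 rad (pointers within 3 mm of the marks); panel flat, within 2 mm of the fence and parallel within 1.4 deg; caul upright on the bed within 35 mm of the panel's middle, held by the fingers; caul on panel and panel on fence over 3 N; all at rest (all of step 1 and y of panel in the frame of press above 0.043 m and angle between the x axis of panel and the x axis of press, either way round below 0.025 rad and angle between panel's own z axis and vertical below 0.04 rad and z of caul in the frame of press between 0.064 and 0.076 m and x of caul in the frame of panel between -0.035 and 0.035 m and angle between caul's own z axis and vertical below 0.15 rad and angle between the x axis of caul and the x axis of press, either way round below 0.1 rad and contact force between caul and panel above 3 N and contact force between panel and fence above 3 N and contact force between the fingers and caul above 3 N and linear speed of each of panel, caul below 0.01 m/s); the arm keeps its last pose, push and grip.
It fails at once if the panel is crushed: more than 60 N between caul and panel (contact force between caul and panel above 60 N).
It fails at once if a bystander is moved more than 20 mm (distance of any of trinket_box, mallet, wax_tin from where it was at the start of the episode above 0.02 m).
It also fails if it takes over 70 s, if anything falls off the work surface, if the arm or the gripper's body presses on something with over 40 N, if the wrist force passes 120 N, or if a joint passes its speed limit or range.

### The arm

A 6-joint arm with a two-finger parallel gripper is mounted at the origin on the work surface. World frame = base frame: x ahead of the robot, y to its left, z up, the work surface at z = 0. Lengths are in m, angles in rad, forces in N, time in s.
With the tool pointing down it reaches from about 0.275 to 0.825 m from the base axis. Payload 5.2 kg.
Tool frame: the origin (TCP) lies where the fingers leave the gripper's body, on its centre line; the fingertips stand bot.finger_overhang ahead of it and the grasp point (between the pads) lies 65 mm ahead of it (bot.finger_overhang is the distance from the TCP to the fingertips, in m); z points along the fingers, y is the line along which they close (so a half turn about z gives the same grasp; the last joint's range is limited). The gripper opens to 93 mm and grips with 3 to 60 N. Pads are 15 mm wide; open, the fingers measure 128 mm over their backs; the gripper's body (75 mm by 188 mm) begins 65 mm behind the grasp point.
Start: joints at [-0.203, 0.259, 1.535, -0, 1.348, -0.203], TCP at [0.55, 0, 0.303] pointing down, gripper open.
Joint ranges: [-3.14, 3.14], [-0.91, 2.08], [0.19, 2.58], [-1.22, 4.36], [0.22, 2.71], [-3.12, 3.12]. Speed limits (rad/s): [2.57, 2.57, 3.14, 3.14, 3.14, 3.14].

### API

Orientations are given as a unit quaternion [x, y, z, w].
In Python, from bench import bot, vision, order, models gives the robot as it stands.
- The arm moves only by the tool jog_arm, never from a script. Its argument "moves" is text: rows parted by semicolons, each of 7 numbers parted by spaces: the shift along the tool's x, y, z in mm, then the turn, a rotation vector about the tool's x, y, z in rad, then the closure, from 0 (fully open) to 1 (shut). A call has 1 to 10 rows; each row shifts and turns the commanded pose from where the row before left it, along the tool's axes as they then stand; what a row does not reach is not made up. A row lasts 1/12 s, in which the tool goes at most 41.7 mm and 7.16 degrees, less where a joint would pass 70% of its speed; a pose out of reach is approached as far as the arm can. A call is refused whole if a number of a shift passes 41.7 or a number of a turn 0.125, either way. A call with a gripper value outside its range is refused whole. The fingers move at their own pace and stop on an object; the grip force is fixed at half the most. Time passes only in rows, so rows that do not move let the fingers close. It gives the time, the measured TCP pose, the force, the opening and the grip force at its end, in the units of the state.
- bot.get_obs(): the state, without advancing time (a new reading comes with each control period).
- vision.capture(name): name is "scene" or "side" or "wrist"; returns a dict with "img" (384x512x3 uint8, red, green, blue), "fx", "fy", "cx", "cy" (pixels), "R" (3x3) and "t" (3): a world point X has camera coordinates R X + t. Camera axes: x right, y down, z forward; pixel columns grow to the right and rows downward; lengths in m; the calibration is good to about 2 mm. A picture is of the moment at which its call begins. There is no depth.
- order.close_job(): hands the job in; it is judged then, once.
Trained networks look in a picture, given as the dict that the camera call returned (one of the last four; its "shot" number tells which), for a name from the list of things; names that differ only in an ending like _2 or _b are one class to them, and where a whole thing is asked for, a point or a joint stands for the part that bears it (a point fixed in the world has none). Each returns a list of dicts, best first, with "confidence" (0 to 1); they miss things now and then, are a little off and sometimes report something else, mostly with a low value. They report only what shows in the picture. A call takes as long as a camera call. They do not tell look-alikes from the thing itself.
- models.look_for(name, picture): "location" ([column, row] in pixels, amid what is visible of it).
- models.regions_of(name, picture): "region" (384x512 bool, what is visible of it) and "location" ([column, row] in pixels, amid what is visible of it).
- models.mark_of(name, picture): "location" ([column, row] in pixels: a listed point, or the origin of a listed thing).
The state is a dict: "clock": time; "qpos": joint angles; "qvel": joint speeds; "effort": joint torques, N m; "ee_pos": TCP position; "eef_rot": TCP orientation; "force": force on the tool from outside, world axes, zero at the start; "moment": the same for the moment, N m; "grip_width": opening from 0.0 (shut) to 1.0 (fully open); "grasp_force": force on a finger pad.
Only numpy, scipy, OpenCV 4.12 (cv2) and the standard library are available. Lean on these libraries where they do the work, as an engineer would, in place of code of your own. Each camera call takes 0.05 s, during which the arm holds its last target. There are 200 camera calls.

## Working session

There is one attempt and no reset: what is moved stays moved. The work goes in short steps, Python scripts to look and compute and a tool call to move; the robot and the scene stay as the last step left them, time stands still between calls to the robot, and variables do not carry over. Pictures are saved under pics/ and viewed, at most 10 in all, crops included, and the job is handed in when it is done.

Besides the shell and the picture viewer there is one more tool, called after "Emit:" by a JSON object that holds its "fn" and its "kwargs". jog_arm: Moves the arm, as the interface text tells. Its arguments: {"type":"object","properties":{"moves":{"type":"string"}},"required":["moves"]}

```bash
mkdir -p pics; cat > h.py <<'E'
import numpy as np, cv2
from bench import bot, vision, order, models
from scipy.spatial.transform import Rotation as Ro
names=["press","fence","jaw_face","brass_mark","hub","crank_handle","panel","caul","trinket_box","mallet","wax_tin"]
def ray(p,uv):
    d=np.array([(uv[0]-p["cx"])/p["fx"],(uv[1]-p["cy"])/p["fy"],1.]); R=np.array(p["R"]);
    d=R.T@d; return -R.T@np.array(p["t"]), d/np.linalg.norm(d)
def atz(p,uv,z):
    o,d=ray(p,uv); return o+d*(z-o[2])/d[2]
def tri(rs):
    A=0;b=0
    for o,d in rs:
        M=np.eye(3)-np.outer(d,d); A=A+M; b=b+M@o
    X=np.linalg.solve(A,b); return X,[float(np.linalg.norm((np.eye(3)-np.outer(d,d))@(X-o))) for o,d in rs]
def proj(p,X):
    c=np.array(p["R"])@X+np.array(p["t"]); return np.array([p["fx"]*c[0]/c[2]+p["cx"],p["fy"]*c[1]/c[2]+p["cy"]])
def save(p,n): cv2.imwrite("pics/"+n,p["img"][:,:,::-1])
E
python3 - <<'E'
from h import *
a=vision.capture("scene");b=vision.capture("side")
cv2.imwrite("pics/a.png",a["img"][:,:,::-1]);cv2.imwrite("pics/b.png",b["img"][:,:,::-1])
for n in names:
    P=[models.mark_of(n,x) for x in (a,b)]
    for k,L in zip("ab",P): print(n,k,[(np.round(q["location"]).tolist(),round(q["confidence"],2)) for q in L[:4]])
    if P[0] and P[1]:
        X,e=tri([ray(a,P[0][0]["location"]),ray(b,P[1][0]["location"])]); print("   ",np.round(X,4),np.round(e,4))
print(bot.finger_overhang,bot.get_obs())
E
```

```text
press a [([260.0, 197.0], 0.59)]
press b [([258.0, 221.0], 0.94)]
    [0.563  0.012  0.0044] [0.0029 0.0029]
fence a [([295.0, 191.0], 0.87)]
fence b [([248.0, 223.0], 0.87)]
    [0.5682 0.12   0.0682] [0.0039 0.0039]
jaw_face a [([255.0, 178.0], 0.74)]
jaw_face b [([260.0, 198.0], 0.86)]
    [ 0.5576 -0.0029  0.0943] [0.0036 0.0036]
brass_mark a [([237.0, 207.0], 0.56)]
brass_mark b [([238.0, 193.0], 0.82)]
    [ 0.6517 -0.0461  0.0697] [0.0024 0.0024]
hub a [([219.0, 176.0], 0.82)]
hub b [([271.0, 181.0], 0.52), ([258.0, 199.0], 0.3)]
    [ 0.558  -0.118   0.0938] [0.0025 0.0025]
crank_handle a [([194.0, 163.0], 0.75)]
crank_handle b [([278.0, 162.0], 0.63), ([245.0, 222.0], 0.45), ([293.0, 164.0], 0.4)]
    [ 0.5518 -0.1931  0.1367] [0.0003 0.0003]
panel a [([277.0, 191.0], 0.94)]
panel b [([253.0, 212.0], 0.81), ([258.0, 225.0], 0.39)]
    [0.5704 0.0631 0.0702] [0.0075 0.0075]
caul a [([380.0, 206.0], 0.94), ([398.0, 254.0], 0.73), ([347.0, 221.0], 0.65), ([352.0, 263.0], 0.56)]
caul b [([155.0, 298.0], 0.96), ([215.0, 298.0], 0.8), ([208.0, 271.0], 0.68), ([161.0, 266.0], 0.67)
[... 439 characters left out ...]
.0841 {'clock': 1.2, 'qpos': array([-2.02782241e-01,  2.58585077e-01,  1.53503191e+00, -3.45758426e-05,
        1.34798313e+00, -2.02823260e-01]), 'qvel': array([-0.00074969, -0.00028964,  0.00206369, -0.00092081, -0.00155274,
        0.0006106 ]), 'effort': array([ 5.89100566e-06, -4.37205756e+01, -2.84310168e+01,  7.20624416e-02,
        3.12068872e-02, -1.91219840e-05]), 'ee_pos': array([5.49993060e-01, 2.49369302e-05, 3.02747948e-01]), 'eef_rot': array([ 7.07089577e-01,  7.07123985e-01, -1.61337697e-05,  6.15827733e-06]), 'force': array([-0.72451548, -1.83917664,  0.24858419]), 'moment': array([-0.03839505,  0.02234501, -0.02633495]), 'grasp_force': 0.0, 'grip_width': 1.0008831425692781}
```

```bash
python3 - <<'E'
import cv2
for n in "ab": cv2.imwrite(f"pics/{n}_big.png",cv2.resize(cv2.imread(f"pics/{n}.png"),(800,600),interpolation=cv2.INTER_CUBIC))
E
```

```text
(no output)
```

View pics/a_big.png

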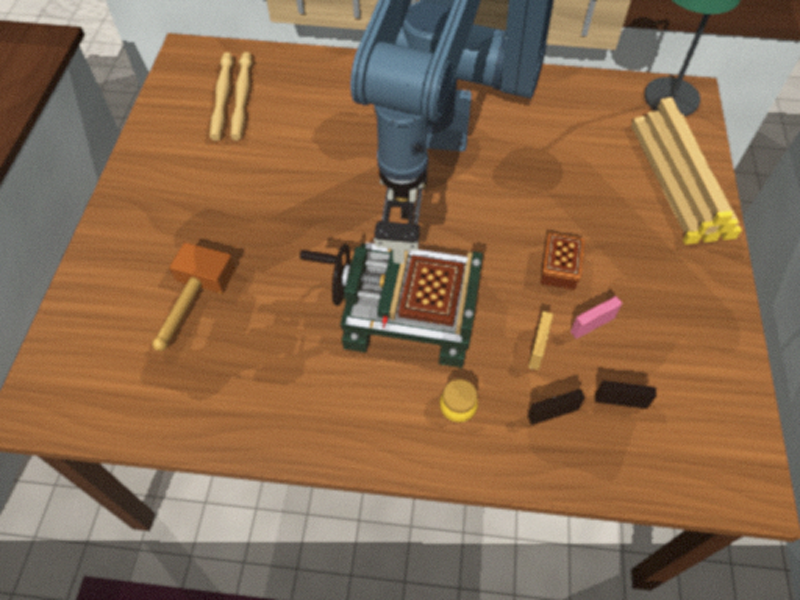

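View pics/b_big.png

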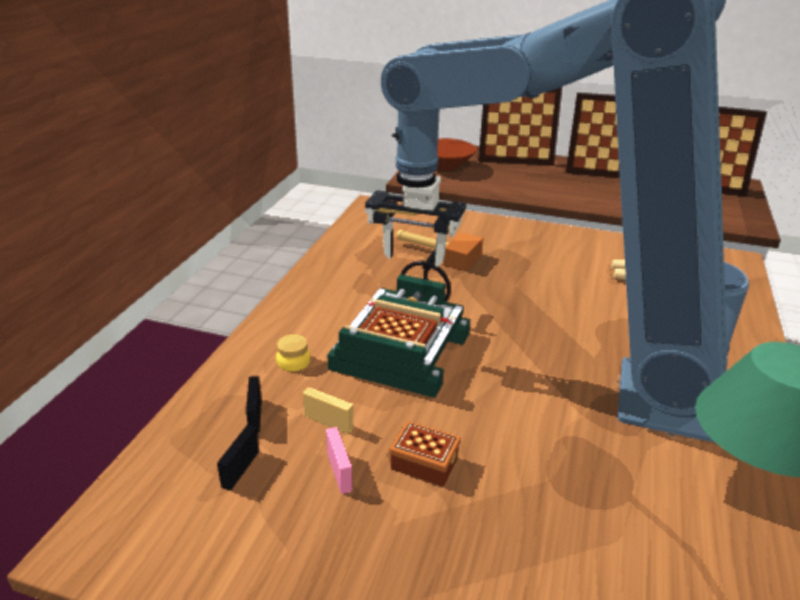

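Scene view: pale caul (347,221), pink look-alike (380,206), black look-alikes (352,263) and (398,254). In the side view the pale one is at (208,271). By the description I choose the pale block. The crank handle stands straight up at scene (205,164).

```bash
cat > w.py <<'E'
from h import *
import pickle,sys
w=vision.capture("wrist"); save(w,sys.argv[1]+".png")
out={}
for n in sys.argv[2:]:
    L=models.mark_of(n,w); print(n,[(np.round(q["location"]).tolist(),round(q["confidence"],2)) for q in L[:3]])
    out[n]=[(ray(w,q["location"]),q["confidence"],q["location"]) for q in L[:4]]
w.pop("img",None) if 0 else None
pickle.dump((out,w),open("pics/"+sys.argv[1]+".pkl","wb"))
print(bot.get_obs()["ee_pos"],-np.array(w["R"]).T@np.array(w["t"]))
E
python3 w.py w1 fence jaw_face brass_mark hub crank_handle panel press
```

```text
fence [([278.0, 63.0], 0.83)]
jaw_face [([270.0, 187.0], 0.59)]
brass_mark [([346.0, 223.0], 0.88)]
hub [([438.0, 58.0], 0.53)]
crank_handle []
panel [([272.0, 126.0], 0.84)]
press []
[5.50015252e-01 1.96668387e-05 3.02738686e-01] [0.55119722 0.06733433 0.3852321 ]
```

Emit:
{"fn": "jog_arm", "kwargs": {"moves": "-40 0 0 0 0 0 0; -40 0 0 0 0 0 0; -40 0 0 0 0 0 0; -30 0 0 0 0 0 0; 0 0 0 0 0 0 0; 0 0 0 0 0 0 0"}}

```text
clock: 2.1
ee_pos: [0.5498, -0.1516, 0.3024]
eef_rot: [0.708, 0.706, 0.0, -0.0]
force: [0.0, 0.3, -0.8]
grip_width: 0.999
grasp_force: 0.0
```

```bash
python3 w.py w2 fence jaw_face brass_mark hub crank_handle panel press
python3 - <<'E'
from h import *
import pickle
a,wa=pickle.load(open("pics/w1.pkl","rb"));b,wb=pickle.load(open("pics/w2.pkl","rb"))
for n in a:
    if a[n] and b[n]:
        X,e=tri([a[n][0][0],b[n][0][0]]);print(n,np.round(X,4),np.round(e,4))
A=np.hstack([cv2.resize(cv2.imread(f"pics/w{i}.png"),(400,300),interpolation=cv2.INTER_AREA) for i in(1,2)])
cv2.imwrite("pics/w12.png",A)
E
```

```text
fence []
jaw_face [([270.0, 20.0], 0.58)]
brass_mark [([356.0, 78.0], 0.57)]
hub [([262.0, 155.0], 0.78)]
crank_handle [([259.0, 234.0], 0.73), ([261.0, 156.0], 0.65), ([356.0, 79.0], 0.63)]
panel []
press [([268.0, 28.0], 0.57)]
[ 0.55010341 -0.14892431  0.30292644] [ 0.55128731 -0.08431496  0.38494973]
jaw_face [ 0.562  -0.0017  0.0962] [0.0007 0.0007]
brass_mark [ 0.6485 -0.048   0.0754] [0.0008 0.0008]
hub [ 0.518  -0.0102  0.5079] [0.0659 0.0659]
```

View pics/w12.png

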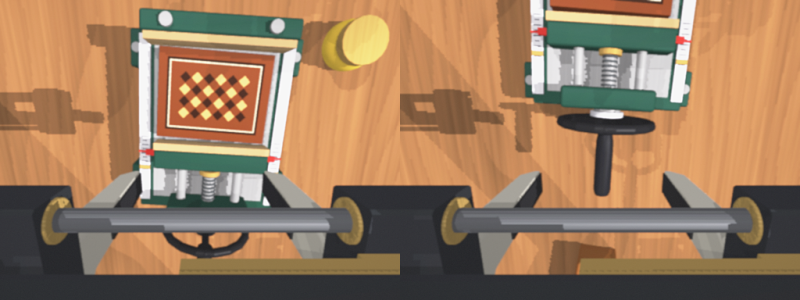

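```bash
cat > fit.py <<'E'
from h import *
import pickle
from scipy.optimize import least_squares
a=vision.capture("scene");b=vision.capture("side")
M={"press":(0,0,0),"fence":(0,.1,.07),"hub":(0,-.143,.088)}
obs=[]
for p in (a,b):
    for n in list(M)+["jaw_face","crank_handle","brass_mark"]:
        L=models.mark_of(n,p)
        if L: obs.append((n,ray(p,L[0]["location"]),"ab"[p is b]))
for f in("w1","w2"):
    o,_=pickle.load(open(f"pics/{f}.pkl","rb"))
    for n in o:
        if o[n] and n!="panel" and not(f=="w1" and n=="hub"): obs.append((n,o[n][0][0],f))
def pt(n,q):
    x,y,t,h=q
    if n in M: P=M[n]
    elif n=="jaw_face": P=(0,-.021-.012*h/6.2832,.099)
    elif n=="brass_mark": P=(.09,-.0625,.075)
    else: P=(-.048*np.sin(h),-.205,.088+.048*np.cos(h))
    c,s=np.cos(t),np.sin(t); return np.array([x+c*P[0]-s*P[1],y+s*P[0]+c*P[1],P[2]])
def res(q):
    r=[]
    for n,(o,d),f in obs:
        v=pt(n,q)-o; v=v-d*(v@d)
        r+=list(v*(0.5 if n=="brass_mark" or f in "ab" else 1)/.002)
    return r
s=least_squares(res,[.56,.02,-.05,0],loss="soft_l1")
print(s.x)
r=np.array(res(s.x)).reshape(-1,3)*2
for (n,_,f),e in zip(obs,r): print(n,f,np.round(e,1))
print({n:np.round(pt(n,s.x),4).tolist() for n in("hub","crank_handle","jaw_face","fence")})
E
python3 fit.py
```

```text
[ 0.56406535  0.01900246 -0.06684772 -0.0146133 ]
press a [-0.9  1.   0.5]
fence a [-2.  -2.9  1.2]
hub a [-0.2  0.9 -0. ]
jaw_face a [-0.7  1.5  0.3]
crank_handle a [ 2.4  0.3 -1.8]
brass_mark a [-0.1  0.2  0.1]
press b [-2.4 -1.7  1.2]
fence b [-0.9  0.6 -1.2]
hub b [ 1.7  1.2 -1.3]
jaw_face b [ 0.3 -1.3  2.1]
crank_handle b [-1.1 -1.3  1.8]
brass_mark b [-1.  -5.6  7.7]
fence w1 [ 0.1 -0.   0. ]
jaw_face w1 [ 0.1 -0.8  0.2]
brass_mark w1 [ 0.1 -0.5  0.2]
jaw_face w2 [1.4 0.6 0.2]
brass_mark w2 [ 0.9 -0.7  0.2]
hub w2 [-0.5 -1.2  0.1]
crank_handle w2 [-0.3  2.1 -0.9]
press w2 [1.4 1.3 0.4]
{'hub': [0.5545, -0.1237, 0.088], 'crank_handle': [0.5511, -0.1856, 0.136], 'jaw_face': [0.5627, -0.0019, 0.099], 'fence': [0.5707, 0.1188, 0.07]}
```

Emit:
{"fn": "jog_arm", "kwargs": {"moves": "0 0 0 0 0 0.067 0; -20 1.4 0 0 0 0 0; -19.6 1.3 20 0 0 0 0; 0 0 40 0 0 0 0; 0 0 30 0 0 0 0; 0 0 12 0 0 0 0; 0 0 0 0 0 0 0; 0 0 0 0 0 0 0"}}

```text
clock: 3.87
ee_pos: [0.5499, -0.1897, 0.2003]
eef_rot: [0.73, 0.683, -0.0, -0.001]
force: [-0.6, -0.9, -0.1]
grip_width: 0.999
grasp_force: 0.0
```

```bash
python3 w.py w3 hub crank_handle; cat pics/w3.png >/dev/null; python3 - <<'E'
from h import *
import pickle
o,w=pickle.load(open("pics/w3.pkl","rb"))
for X in ([.5511,-.1856,.136],[.5545,-.1237,.088],[.5502,-.1990,.136],[.5540,-.1297,.136]): print(proj(w,np.array(X)))
s=bot.get_obs(); print(s["ee_pos"],Ro.from_quat(s["eef_rot"]).as_matrix()[:,0])
E
```

```text
hub [([258.0, 118.0], 0.72)]
crank_handle [([258.0, 237.0], 0.63)]
[ 0.55100676 -0.19012244  0.20257255] [ 0.55580841 -0.12257781  0.28290206]
[257.94647611 237.61764724]
[257.04197584 118.37651063]
[257.94120825 260.33773445]
[256.23491871 131.63387398]
[ 0.55100676 -0.19012244  0.20257255] [ 0.06675604  0.9977682  -0.00150259]
```

View pics/w3.png

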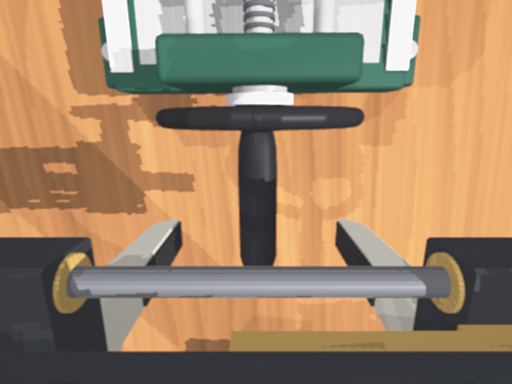

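The handle stands upright in the image at column 258, midway between the fingers and aligned with the tool, and the predicted pixels agree within 1 px. Closing on it.

Emit:
{"fn": "jog_arm", "kwargs": {"moves": "0 0 0 0 0 0 1; 0 0 0 0 0 0 1; 0 0 0 0 0 0 1; 0 0 0 0 0 0 1; 0 0 0 0 0 0 1; 0 0 0 0 0 0 1"}}

```text
clock: 4.52
ee_pos: [0.55, -0.1897, 0.2008]
eef_rot: [0.73, 0.683, -0.0, 0.0]
force: [-0.2, 0.7, -1.1]
grip_width: 0.618
grasp_force: 0.0
```

```bash
python3 -c "
import numpy as np
t=np.arange(0,25)*2*np.pi/24
x=-48*np.sin(t);z=48*np.cos(t)
for i in range(24):print(i,round(x[i+1]-x[i],1),round(-(z[i+1]-z[i]),1))"
```

```text
0 -12.4 1.6
1 -11.6 4.8
2 -9.9 7.6
3 -7.6 9.9
4 -4.8 11.6
5 -1.6 12.4
6 1.6 12.4
7 4.8 11.6
8 7.6 9.9
9 9.9 7.6
10 11.6 4.8
11 12.4 1.6
12 12.4 -1.6
13 11.6 -4.8
14 9.9 -7.6
15 7.6 -9.9
16 4.8 -11.6
17 1.6 -12.4
18 -1.6 -12.4
19 -4.8 -11.6
20 -7.6 -9.9
21 -9.9 -7.6
22 -11.6 -4.8
23 -12.4 -1.6
```

Emit:
{"fn": "jog_arm", "kwargs": {"moves": "0 0 0 0 0 0 1; 0 0 0 0 0 0 1; 0 0 0 0 0 0 1; 0 0 0 0 0 0 1; 0 0 0 0 0 0 1; 0 0 0 0 0 0 1; 0 0 0 0 0 0 1; 0 0 0 0 0 0 1"}}

```text
clock: 5.18
ee_pos: [0.5499, -0.1897, 0.2007]
eef_rot: [0.73, 0.683, -0.0, -0.0]
force: [-0.6, 0.0, 0.3]
grip_width: 0.202
grasp_force: 30.0
```

Emit:
{"fn": "jog_arm", "kwargs": {"moves": "-12.4 0 0 0 0 0 1"}}

```text
clock: 5.27
ee_pos: [0.5489, -0.1941, 0.1999]
eef_rot: [0.731, 0.683, 0.005, -0.006]
force: [4.8, 42.8, 5.3]
grip_width: 0.202
grasp_force: 30.0
```

That row went along tool x, which is press y, the handle's axis. The circle needs tool y. I'm undoing it at once.

Emit:
{"fn": "jog_arm", "kwargs": {"moves": "12.4 0 0 0 0 0 1; 0 0 0 0 0 0 1; 0 0 0 0 0 0 1"}}

```text
clock: 5.52
ee_pos: [0.5502, -0.1927, 0.2006]
eef_rot: [0.73, 0.683, -0.002, 0.002]
force: [-0.4, -10.8, -4.1]
grip_width: 0.201
grasp_force: 30.0
```

Emit:
{"fn": "jog_arm", "kwargs": {"moves": "-3 0 0 0 0 0 1; 0 -12.4 1.6 0 0 0 1; 0 -11.6 4.8 0 0 0 1; 0 -9.9 7.6 0 0 0 1"}}

```text
clock: 5.85
ee_pos: [0.5176, -0.1912, 0.1877]
eef_rot: [0.73, 0.683, 0.001, 0.003]
force: [5.7, -1.5, -1.4]
grip_width: 0.2
grasp_force: 30.0
```

Emit:
{"fn": "jog_arm", "kwargs": {"moves": "0 -7.6 9.9 0 0 0 1; 0 -4.8 11.6 0 0 0 1; 0 -1.6 12.4 0 0 0 1; 0 1.6 12.4 0 0 0 1; 0 4.8 11.6 0 0 0 1; 0 7.6 9.9 0 0 0 1"}}

```text
clock: 6.35
ee_pos: [0.5162, -0.1911, 0.1187]
eef_rot: [0.73, 0.683, -0.0, 0.0]
force: [0.5, -2.8, 5.3]
grip_width: 0.199
grasp_force: 30.0
```

Emit:
{"fn": "jog_arm", "kwargs": {"moves": "0 9.9 7.6 0 0 0 1; 0 11.6 4.8 0 0 0 1; 0 12.4 1.6 0 0 0 1; 0 12.4 -1.6 0 0 0 1; 0 11.6 -4.8 0 0 0 1; 0 9.9 -7.6 0 0 0 1; 0 7.6 -9.9 0 0 0 1; 0 4.8 -11.6 0 0 0 1; 0 1.6 -12.4 0 0 0 1"}}

```text
clock: 7.1
ee_pos: [0.5987, -0.1961, 0.1513]
eef_rot: [0.73, 0.683, -0.001, -0.001]
force: [-1.8, -4.7, -4.4]
grip_width: 0.199
grasp_force: 30.0
```

Emit:
{"fn": "jog_arm", "kwargs": {"moves": "0 -1.6 -12.4 0 0 0 1; 0 -4.8 -11.6 0 0 0 1; 0 -7.6 -9.9 0 0 0 1; 0 -9.9 -7.6 0 0 0 1; 0 -11.6 -4.8 0 0 0 1; 0 -12.4 -1.6 0 0 0 1; 0 -12.4 1.6 0 0 0 1; 0 -11.6 4.8 0 0 0 1; 0 -9.9 7.6 0 0 0 1"}}

```text
clock: 7.85
ee_pos: [0.5174, -0.1911, 0.1879]
eef_rot: [0.731, 0.683, 0.002, 0.003]
force: [8.5, -5.0, -4.1]
grip_width: 0.203
grasp_force: 30.0
```

Emit:
{"fn": "jog_arm", "kwargs": {"moves": "0 -7.6 9.9 0 0 0 1; 0 -4.8 11.6 0 0 0 1; 0 -1.6 12.4 0 0 0 1; 0 1.6 12.4 0 0 0 1; 0 4.8 11.6 0 0 0 1; 0 7.6 9.9 0 0 0 1; 0 9.9 7.6 0 0 0 1; 0 11.6 4.8 0 0 0 1; 0 12.4 1.6 0 0 0 1"}}

```text
clock: 8.6
ee_pos: [0.5485, -0.193, 0.1045]
eef_rot: [0.73, 0.683, -0.001, -0.001]
force: [-5.1, -7.2, -2.1]
grip_width: 0.204
grasp_force: 30.0
```

Emit:
{"fn": "jog_arm", "kwargs": {"moves": "0 12.4 -1.6 0 0 0 1; 0 11.6 -4.8 0 0 0 1; 0 9.9 -7.6 0 0 0 1; 0 7.6 -9.9 0 0 0 1; 0 4.8 -11.6 0 0 0 1; 0 1.6 -12.4 0 0 0 1"}}

```text
clock: 9.1
ee_pos: [0.5985, -0.1961, 0.153]
eef_rot: [0.73, 0.683, 0.0, 0.0]
force: [0.4, -4.7, -3.9]
grip_width: 0.204
grasp_force: 30.0
```

Emit:
{"fn": "jog_arm", "kwargs": {"moves": "0 -1.6 -12.4 0 0 0 1; 0 -4.8 -11.6 0 0 0 1; 0 -7.6 -9.9 0 0 0 1; 0 -9.9 -7.6 0 0 0 1; 0 -11.6 -4.8 0 0 0 1; 0 -12.4 -1.6 0 0 0 1; 0 0 0 0 0 0 1; 0 0 0 0 0 0 1"}}

```text
clock: 9.77
ee_pos: [0.5477, -0.1929, 0.2005]
eef_rot: [0.731, 0.683, -0.001, -0.001]
force: [-1.7, -6.6, -5.5]
grip_width: 0.202
grasp_force: 30.0
```

Emit:
{"fn": "jog_arm", "kwargs": {"moves": "0 0 0 0 0 0 0; 0 0 0 0 0 0 0; 0 0 0 0 0 0 0; 0 0 0 0 0 0 0; 0 0 0 0 0 0 0; 0 0 -20 0 0 0 0; 0 0 -35 0 0 0 0; 0 0 -35 0 0 0 0; 30 0 -30 0 0 0 0; 40 0 -30 0 0 0 0"}}

```text
clock: 10.6
ee_pos: [0.5544, -0.1309, 0.3477]
eef_rot: [0.732, 0.682, 0.0, 0.001]
force: [0.1, 0.5, 1.4]
grip_width: 0.868
grasp_force: 0.0
```

Emit:
{"fn": "jog_arm", "kwargs": {"moves": "40 0 -20 0 0 0 0; 40 0 0 0 0 0 0; 0 0 0 0 0 0 0; 0 0 0 0 0 0 0"}}

```text
clock: 10.93
ee_pos: [0.5592, -0.0505, 0.3645]
eef_rot: [0.729, 0.685, 0.0, 0.0]
force: [0.6, -0.7, 0.2]
grip_width: 0.999
grasp_force: 0.0
```

```bash
python3 w.py w4 fence jaw_face brass_mark panel hub crank_handle caul
python3 - <<'E'
from h import *
import pickle
o,w=pickle.load(open("pics/w4.pkl","rb"))
def P(x,y,z,t=-.06685): c,s=np.cos(t),np.sin(t); return np.array([.56407+c*x-s*y,.0190+s*x+c*y,z])
for n,X in {"fence":P(0,.1,.07),"jaw":P(0,-.045,.099),"brass":P(.09,-.0625,.075),"hub":P(0,-.143,.088)}.items(): print(n,proj(w,X).round())
a=vision.capture("scene");b=vision.capture("side")
R=[]
ca=[q for q in models.mark_of("caul",a)];cb=models.mark_of("caul",b)
for q in ca:
  for r in cb:
    X,e=tri([ray(a,q["location"]),ray(b,r["location"])])
    if e[0]<.006: print(q["location"],r["location"],X.round(4),e)
for n in("panel",):
    X,e=tri([ray(p,models.mark_of(n,p)[0]["location"]) for p in(a,b)]);print(n,X.round(4),e)
E
```

```text
fence [([258.0, 25.0], 0.61)]
jaw_face [([259.0, 154.0], 0.79)]
brass_mark [([326.0, 165.0], 0.79)]
panel [([255.0, 79.0], 0.75)]
hub [([254.0, 231.0], 0.9)]
crank_handle [([256.0, 291.0], 0.6), ([327.0, 164.0], 0.15)]
caul []
[ 0.5591824  -0.05402529  0.36342033] [0.56458533 0.01663559 0.44695634]
fence [258.  25.]
jaw [258. 153.]
brass [328. 165.]
hub [257. 228.]
[396.7, 254.0] [155.1, 298.0] [0.7216 0.4453 0.0069] [0.00032886901465300903, 0.0003288690146531357]
[344.8, 223.2] [212.8, 272.0] [ 0.6214  0.2878 -0.008 ] [0.004540357132403582, 0.0045403571324035856]
[382.5, 206.6] [215.4, 302.0] [0.56   0.4076 0.0086] [0.00015772438632187974, 0.00015772438632183795]
panel [0.5617 0.0598 0.0689] [0.0008135486169565392, 0.0008135486169565629]
```

View pics/w4.png

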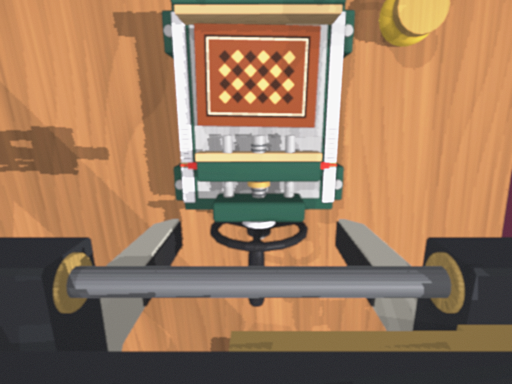

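Pointers are on the brass marks (left 185,165; right 327,165). The panel's near edge is at row ~127, clear of the fence. Next is the caul.

Emit:
{"fn": "jog_arm", "kwargs": {"moves": "40 4 0 0 0 0 0; 40 4 0 0 0 0 0; 40 4 0 0 0 0 0; 40 4 0 0 0 0 0; 30 4 0 0 0 0 0; 0 0 0 0 0 0 0; 0 0 0 0 0 0 0"}}

```text
clock: 12.22
ee_pos: [0.5918, 0.137, 0.3635]
eef_rot: [0.729, 0.684, -0.0, -0.0]
force: [0.5, -0.4, -0.1]
grip_width: 0.999
grasp_force: 0.0
```

```bash
python3 w.py w5 caul
```

```text
caul [([272.0, 56.0], 0.75), ([379.0, 26.0], 0.66)]
[0.59179911 0.13482538 0.36369792] [0.59735902 0.20423084 0.44598822]
```

Emit:
{"fn": "jog_arm", "kwargs": {"moves": "40 4 0 0 0 0 0; 20 4 0 0 0 0 0; 0 0 0 0 0 0 0; 0 0 0 0 0 0 0"}}

```text
clock: 12.65
ee_pos: [0.604, 0.1937, 0.3637]
eef_rot: [0.73, 0.683, -0.0, 0.0]
force: [0.1, 0.5, -0.1]
grip_width: 1.002
grasp_force: 0.0
```

```bash
python3 w.py w6 caul; python3 - <<'E'
from h import *
import pickle
_,w5=pickle.load(open("pics/w5.pkl","rb"));_,w=pickle.load(open("pics/w6.pkl","rb"))
# top face: pale, segmentation
T=[]
for i,p in ((5,w5),(6,w)):
    A=proj(p,np.array([.6214,.2878,.06])); print("exp",A.round())
cv2.imwrite("pics/w56.png",np.hstack([cv2.resize(cv2.imread(f"pics/w{i}.png"),(400,300),interpolation=cv2.INTER_AREA) for i in(5,6)]))
E
```

```text
caul [([268.0, 100.0], 0.87), ([367.0, 69.0], 0.6)]
[0.60392652 0.19288988 0.36385456] [0.60985487 0.26096795 0.44608634]
exp [274.  43.]
exp [266.  93.]
```

View pics/w56.png

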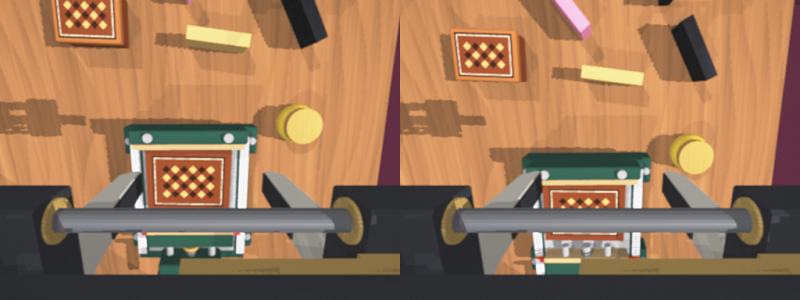

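```bash
cat > caul.py <<'E'
from h import *
import pickle
def top(f,c):
    im=cv2.imread(f"pics/{f}.png"); hsv=cv2.cvtColor(im,cv2.COLOR_BGR2HSV); print(hsv[int(c[1]),int(c[0])])
    m=((hsv[...,0]>18)&(hsv[...,0]<34)&(hsv[...,2]>200)&(hsv[...,1]>60)).astype(np.uint8)
    n,l,s,ce=cv2.connectedComponentsWithStats(m); k=[i for i in range(1,n) if s[i,4]>200 ]; k=min(k,key=lambda i:np.hypot(*(ce[i]-c)))
    pts=np.argwhere(l==k)[:,::-1].astype(np.float32); r=cv2.minAreaRect(pts); print(f,s[k],r)
    b=cv2.boxPoints(r); e=sorted([(b[i]+b[(i+1)%4])/2 for i in range(4) if np.linalg.norm(b[i]-b[(i+1)%4])<min(r[1])+2],key=lambda q:q[0]); return e,r[0]
if __name__=="__main__":
    R=[]
    for f,c in(("w5",(280,46)),("w6",(271,94))):
        _,w=pickle.load(open(f"pics/{f}.pkl","rb")); e,ctr=top(f,np.array(c))
        R.append([ray(w,q) for q in e]+[ray(w,ctr)]); print([atz(w,q,.06).round(4).tolist() for q in e+[ctr]])
    for i in range(3): X,e=tri([R[0][i],R[1][i]]); print(X.round(4),e)
    print(bot.get_obs()["ee_pos"])
E
python3 caul.py
```

```text
[ 26  92 247]
w5 [ 238   32   84   29 1465] ((279.1628723144531, 45.999473571777344), (83.14794921875, 17.735157012939453), 7.943472385406494)
[[0.5781, 0.2938, 0.06], [0.6765, 0.2749, 0.06], [0.6271, 0.2844, 0.06]]
[ 27  90 247]
w6 [ 232   83   80   26 1317] ((271.2044372558594, 95.76580047607422), (79.75916290283203, 16.555416107177734), 7.4314093589782715)
[[0.5783, 0.2938, 0.06], [0.6765, 0.2749, 0.06], [0.6272, 0.2844, 0.06]]
[0.5781 0.2939 0.0594] [7.920404014019985e-05, 7.920404014017383e-05]
[0.6766 0.275  0.0596] [2.3791852970453278e-05, 2.379185297062462e-05]
[0.6272 0.2845 0.0595] [3.477098870175974e-05, 3.47709887020329e-05]
[0.60392652 0.19288988 0.36385456]
```

Measured from two views, the caul's top is at z 0.0595 and its length is 100.3 mm, so it matches the text. Its centre is (0.627, 0.2845) and its yaw is -0.19.

Emit:
{"fn": "jog_arm", "kwargs": {"moves": "0 0 0 0 0 -0.12 0.45; 0 0 0 0 0 -0.12 0.45; 0 0 0 0 0 -0.12 0.45; 0 0 0 0 0 -0.12 0.45; 0 0 0 0 0 -0.12 0.45; 0 0 0 0 0 -0.12 0.45; 0 0 0 0 0 -0.12 0.45; 0 0 0 0 0 -0.12 0.45; 0 0 0 0 0 -0.12 0.45; 0 0 0 0 0 -0.12 0.45"}}

```text
clock: 13.58
ee_pos: [0.6039, 0.1927, 0.3642]
eef_rot: [0.215, 0.977, -0.0, 0.0]
force: [-0.8, -0.1, 0.2]
grip_width: 0.549
grasp_force: 0.0
```

Emit:
{"fn": "jog_arm", "kwargs": {"moves": "0 0 0 0 0 -0.124 0.45; 0 0 0 0 0 -0.124 0.45; 0 0 0 0 0 0 0.45; 0 0 0 0 0 0 0.45; 0 0 0 0 0 0 0.45"}}

```text
clock: 14.0
ee_pos: [0.6039, 0.1936, 0.364]
eef_rot: [0.097, 0.995, -0.0, 0.0]
force: [0.5, -0.5, -0.2]
grip_width: 0.55
grasp_force: 0.0
```

```bash
cat > go.py <<'E'
from h import *
import sys
# go.py x y z yaw_of_toolx : deltas in tool axes
s=bot.get_obs(); R=Ro.from_quat(s["eef_rot"]).as_matrix(); t=np.array([float(v) for v in sys.argv[1:4]])
print("d mm",(R.T@(t-s["ee_pos"])*1e3).round(1),"yaw",np.arctan2(R[1,0],R[0,0]).round(4),"tilt",R[2].round(4),"q",s["qpos"].round(2),s["ee_pos"].round(4),s["grip_width"].round(3),s["clock"])
if len(sys.argv)>4: print("turn z",-((float(sys.argv[4])-np.arctan2(R[1,0],R[0,0])+np.pi)%(2*np.pi)-np.pi))
E
python3 go.py .6272 .2845 .117 2.952
```

```text
Traceback (most recent call last):
  File "go.py", line 5, in <module>
    print("d mm",(R.T@(t-s["ee_pos"])*1e3).round(1),"yaw",np.arctan2(R[1,0],R[0,0]).round(4),"tilt",R[2].round(4),"q",s["qpos"].round(2),s["ee_pos"].round(4),s["grip_width"].round(3),s["clock"])
                                                                                                                                                              ^^^^^^^^^^^^^^^^^^^^^
AttributeError: 'float' object has no attribute 'round'
```

```bash
sed -i 's/s\["grip_width"\].round(3)/round(s["grip_width"],3)/' go.py; python3 go.py .6272 .2845 .117 2.952
```

```text
d mm [ -5.2  93.7 247. ] yaw 2.9469 tilt [-1.e-04 -2.e-04 -1.e+00] q [ 0.13  0.38  1.21 -0.    1.55 -1.24] [0.6039 0.1936 0.364 ] 0.55 14.0
turn z -0.0051069316788230346
```

Emit:
{"fn": "jog_arm", "kwargs": {"moves": "-2 30 20 0 0 -0.005 0.45; -2 32 40 0 0 0 0.45; -1 31 40 0 0 0 0.45; 0 0 40 0 0 0 0.45; 0 0 30 0 0 0 0.45; 0 0 0 0 0 0 0.45; 0 0 0 0 0 0 0.45"}}

```text
clock: 14.58
ee_pos: [0.6226, 0.2735, 0.2069]
eef_rot: [0.093, 0.996, -0.001, -0.002]
force: [0.9, 0.1, 0.3]
grip_width: 0.55
grasp_force: 0.0
```

```bash
python3 go.py .6272 .2845 .117 2.952; python3 w.py w7 caul; python3 - <<'E'
from h import *
import pickle
_,w=pickle.load(open("pics/w7.pkl","rb"))
for X in ([.5781,.2938,.06],[.6765,.275,.06],[.6272,.2845,.06]): print(proj(w,np.array(X)))
E
```

```text
d mm [-2.9 11.8 89.8] yaw 2.955 tilt [ 0.004 -0.002 -1.   ] q [ 0.25  0.56  1.31 -0.    1.27 -1.13] [0.6226 0.2735 0.2069] 0.55 14.5833
turn z 0.002954219092154098
caul [([375.0, 97.0], 0.91), ([268.0, 186.0], 0.82), ([320.0, 302.0], 0.7)]
[0.62469839 0.27384635 0.21107018] [0.55681154 0.2851182  0.28961265]
[275.05267112 143.45702321]
[273.10622412 261.35881118]
[274.12946329 205.27534167]
```

View pics/w7.png

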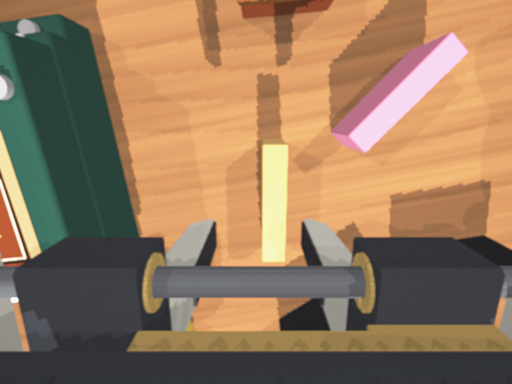

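The caul lies at column 275, rows 143–261, as predicted and parallel to the pads. The pink one is clear at (400,95). Shifting 11 mm and descending.

Emit:
{"fn": "jog_arm", "kwargs": {"moves": "-1 11 0 0 0 0 0.45; 0 0 30 0 0 0 0.45; 0 0 30 0 0 0 0.45; 0 0 0 0 0 0 0.45; 0 0 0 0 0 0 0.45"}}

```text
clock: 15.1
ee_pos: [0.6264, 0.2849, 0.1489]
eef_rot: [0.092, 0.996, -0.0, -0.0]
force: [0.1, 0.3, 0.3]
grip_width: 0.549
grasp_force: 0.0
```

```bash
python3 go.py .6272 .2845 .117 2.952
```

```text
d mm [-0.9 -0.2 31.9] yaw 2.9565 tilt [ 9.e-04 -3.e-04 -1.e+00] q [ 0.27  0.62  1.35  0.    1.16 -1.12] [0.6264 0.2849 0.1489] 0.549 15.1
turn z 0.00446862017309968
```

Emit:
{"fn": "jog_arm", "kwargs": {"moves": "-1 0 20 0 0 0.004 0.45; 0 0 12 0 0 0 0.45; 0 0 0 0 0 0 0.45; 0 0 0 0 0 0 1; 0 0 0 0 0 0 1; 0 0 0 0 0 0 1; 0 0 0 0 0 0 1; 0 0 0 0 0 0 1; 0 0 0 0 0 0 1; 0 0 0 0 0 0 1"}}

```text
clock: 15.93
ee_pos: [0.6276, 0.2845, 0.1171]
eef_rot: [0.094, 0.996, 0.0, 0.0]
force: [0.2, -0.3, 2.9]
grip_width: 0.215
grasp_force: 30.0
```

Emit:
{"fn": "jog_arm", "kwargs": {"moves": "0 0 0 0 0 0 1; 0 0 0 0 0 0 1"}}

```text
clock: 16.1
ee_pos: [0.6276, 0.2845, 0.1171]
eef_rot: [0.094, 0.996, 0.0, 0.0]
force: [-0.6, 0.0, 4.6]
grip_width: 0.213
grasp_force: 30.0
```

```bash
python3 go.py .6272 .2845 .117 2.952;python3 -c "
from h import *;s=bot.get_obs();print(s['grasp_force'],s['force'])"
```

```text
d mm [ 0.4 -0.1  0. ] yaw 2.9528 tilt [-8.e-04  4.e-04 -1.e+00] q [ 0.26  0.66  1.38  0.    1.1  -1.12] [0.6276 0.2845 0.1171] 0.213 16.1
turn z 0.0008388621402608543
30.0006365776062 [-0.559853    0.01812582  4.5730557 ]
```

Emit:
{"fn": "jog_arm", "kwargs": {"moves": "0 0 -15 0 0 0 1; 0 0 -35 0 0 0 1; 0 0 -35 0 0 0 1; 0 0 -30 0 0 0 1; 0 0 0 0 0 0 1; 0 0 0 0 0 0 1"}}

```text
clock: 16.6
ee_pos: [0.6282, 0.2846, 0.2334]
eef_rot: [0.094, 0.996, 0.001, 0.002]
force: [-0.2, 0.6, -1.6]
grip_width: 0.211
grasp_force: 30.0
```

```bash
python3 - <<'E'
from h import *
import pickle
_,w=pickle.load(open("pics/w4.pkl","rb")); im=cv2.imread("pics/w4.png"); hsv=cv2.cvtColor(im,cv2.COLOR_BGR2HSV)
print(hsv[120,300],hsv[60,200],hsv[30,300])
m=((hsv[...,0]<10)&(hsv[...,1]>170)).astype(np.uint8); m[:18]=0; m[132:]=0; m[:,:190]=0; m[:,335:]=0
m=cv2.morphologyEx(m,cv2.MORPH_CLOSE,np.ones((7,7)))
ys,xs=np.nonzero(m); r=cv2.minAreaRect(np.c_[xs,ys].astype(np.float32)); print(r)
t=-.06685;c,s=np.cos(t),np.sin(t)
for q in cv2.boxPoints(r):
    X=atz(w,q,.09)-[.56407,.019,0]; print(q.round(1),"press mm",(1e3*np.array([c*X[0]+s*X[1],-s*X[0]+c*X[1]])).round(1))
E
python3 go.py .56 0 .2 -3.2084
```

```text
[  9 175 182] [  8 170 181] [  9 168 158]
((256.20562744140625, 75.07251739501953), (122.11979675292969, 99.640380859375), 0.9877604246139526)
[194.3 123.8] press mm [-75.1 -11.4]
[196.   24.2] press mm [-68.  95.]
[318.1  26.3] press mm [65.9 93.6]
[316.4 125.9] press mm [ 69.8 -13.1]
d mm [  13.7 -292.4   32.9] yaw 2.9528 tilt [-0.0037  0.0018 -1.    ] q [ 0.26  0.55  1.26 -0.    1.32 -1.12] [0.6282 0.2846 0.2334] 0.211 16.6
turn z -0.12194944323699808
```

Emit:
{"fn": "jog_arm", "kwargs": {"moves": "0 0 -30 0 0 -0.061 1; 0 0 -10 0 0 -0.061 1; 6 -35 0 0 0 0 1; 6 -35 0 0 0 0 1; 6 -35 0 0 0 0 1; 6 -35 0 0 0 0 1; 6 -35 0 0 0 0 1; 6 -35 0 0 0 0 1; 6 -35 0 0 0 0 1; 5 -35 0 0 0 0 1"}}

```text
clock: 17.43
ee_pos: [0.5599, 0.0069, 0.2688]
eef_rot: [0.033, 0.999, 0.0, -0.002]
force: [0.4, -0.1, -0.7]
grip_width: 0.212
grasp_force: 30.0
```

Emit:
{"fn": "jog_arm", "kwargs": {"moves": "0 -15 0 0 0 0 1; 0 0 0 0 0 0 1; 0 0 0 0 0 0 1; 0 0 0 0 0 0 1"}}

```text
clock: 17.77
ee_pos: [0.5603, -0.006, 0.27]
eef_rot: [0.033, 0.999, 0.001, -0.001]
force: [0.4, 0.3, -0.6]
grip_width: 0.213
grasp_force: 30.0
```

```bash
python3 go.py .5611 -.0099 .187 -3.2084; python3 w.py w8 caul panel jaw_face brass_mark fence;python3 go.py .5611 -.0099 .187 -3.2084
```

```text
d mm [-1.2 -3.9 83. ] yaw 3.0748 tilt [ 0.0026  0.001  -1.    ] q [-0.21  0.3   1.56  0.    1.28 -1.71] [ 0.5603 -0.006   0.27  ] 0.213 17.7667
turn z -2.899256877864076e-05
caul [([258.0, 212.0], 0.69)]
panel [([132.0, 195.0], 0.59)]
jaw_face [([29.0, 209.0], 0.24)]
brass_mark []
fence [([387.0, 190.0], 0.98)]
[ 0.56085711 -0.00586017  0.27129952] [ 0.49338907 -0.00277878  0.35266021]
d mm [-0.5 -4.  84.3] yaw 3.0763 tilt [ 1.e-04  1.e-04 -1.e+00] q [-0.21  0.3   1.56  0.    1.28 -1.71] [ 0.5609 -0.0059  0.2713] 0.213 18.0667
turn z 0.0015220893121741241
```

View pics/w8.png

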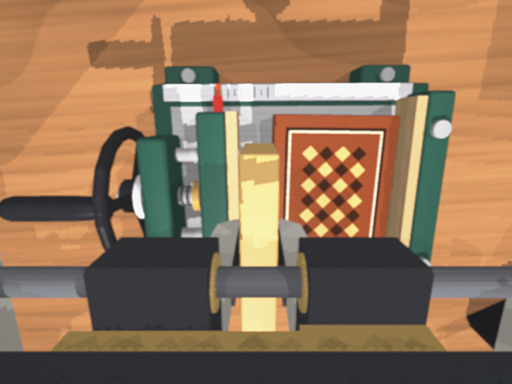

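```bash
python3 - <<'E'
from h import *
import pickle
_,w=pickle.load(open("pics/w8.pkl","rb")); im=cv2.imread("pics/w8.png")
t=-.06685;c,s=np.cos(t),np.sin(t)
def pr(q,z):
    X=atz(w,q,z)-[.56407,.019,0]; return (1e3*np.array([c*X[0]+s*X[1],-s*X[0]+c*X[1]])).round(1).tolist()
for row in (125,150,175,200,215): print(row,[tuple(int(v) for v in im[row,k]) for k in range(234,292,3)])
for n,q,z in [("jawtop",(239,112),.099),("jawbot",(240,215),.099),("panel UL",(274,115),.09),("panel left r215",(282,215),.09),("panel UR",(397,116),.09),("fence top",(411,97),.11),("caul top far",(241,147),.212),("caul bottom?",(279,147),.212)]: print(n,q,pr(q,z))
E
```

```text
125 [(178, 234, 247), (110, 149, 184), (180, 177, 180), (184, 181, 183), (159, 158, 160), (160, 159, 162), (160, 158, 160), (160, 159, 160), (167, 166, 168), (146, 145, 148), (147, 145, 148), (146, 145, 147), (148, 145, 148), (61, 71, 109), (56, 87, 165), (60, 96, 187), (62, 98, 189), (61, 99, 189), (60, 99, 188), (60, 97, 188)]
150 [(176, 234, 246), (152, 195, 226), (133, 143, 155), (81, 131, 165), (84, 132, 166), (84, 133, 166), (85, 134, 168), (82, 133, 165), (84, 134, 165), (84, 134, 165), (82, 132, 164), (85, 134, 166), (85, 133, 164), (82, 132, 164), (77, 124, 176), (63, 100, 192), (65, 102, 193), (46, 70, 133), (187, 221, 235), (104, 137, 210)]
175 [(173, 232, 246), (153, 219, 242), (106, 168, 208), (110, 176, 216), (110, 177, 217), (109, 176, 216), (110, 177, 217), (110, 177, 217), (109, 176, 217), (108, 175, 216), (110, 177, 217), (110, 178, 217), (111, 179, 218), (111, 180, 218), (110, 177, 217), (77, 124, 189), (63, 102, 192), (46, 59, 95), (229, 247, 252), (58, 91, 180)]
200 [(171, 230, 245), (162, 224, 245), (101, 162, 201), (141, 222, 245), (168, 240, 247), (168, 240, 2
[... 163 characters left out ...]
136, 212), (64, 101, 186), (95, 110, 127), (196, 231, 246), (52, 86, 172)]
215 [(175, 233, 246), (174, 232, 246), (120, 196, 233), (168, 241, 247), (170, 241, 247), (168, 241, 247), (170, 241, 247), (169, 241, 247), (170, 241, 247), (169, 241, 247), (170, 242, 247), (170, 242, 247), (168, 241, 247), (168, 241, 247), (156, 237, 248), (77, 121, 203), (62, 96, 176), (138, 159, 181), (159, 192, 230), (55, 92, 176)]
jawtop (239, 112) [-73.4, -42.3]
jawbot (240, 215) [17.1, -42.8]
panel UL (274, 115) [-71.0, -12.6]
panel left r215 (282, 215) [20.1, -3.8]
panel UR (397, 116) [-70.3, 94.0]
fence top (411, 97) [-84.7, 94.2]
caul top far (241, 147) [-55.4, -34.6]
caul bottom? (279, 147) [-55.4, -16.5]
```

The jaw face is near column 239 and the panel's near edge near column 275. The caul hangs between them about 3 mm off centre towards the panel, so I'm shifting it back as it goes down.

Emit:
{"fn": "jog_arm", "kwargs": {"moves": "0 -4 10 0 0 0 1; 0 0 25 0 0 0 1; 0 0 5 0 0 0 1; 0 0 0 0 0 0 1; 0 0 0 0 0 0 1; 0 0 0 0 0 0 1"}}

```text
clock: 18.57
ee_pos: [0.561, -0.011, 0.2322]
eef_rot: [0.033, 0.999, -0.0, 0.001]
force: [0.8, 0.0, -0.9]
grip_width: 0.212
grasp_force: 30.0
```

```bash
for i in 1 2; do python3 go.py .5611 -.0099 .187 -3.2084;done; python3 w.py w9 panel
```

```text
d mm [ 0.   1.1 45.2] yaw 3.0748 tilt [-1.1e-03 -2.0e-04 -1.0e+00] q [-0.22  0.33  1.61 -0.    1.2  -1.72] [ 0.561  -0.011   0.2322] 0.212 18.5667
turn z 4.204923324380161e-05
d mm [ 0.   1.1 45.2] yaw 3.0748 tilt [-1.1e-03 -2.0e-04 -1.0e+00] q [-0.22  0.33  1.61 -0.    1.2  -1.72] [ 0.561  -0.011   0.2322] 0.212 18.5667
turn z 4.204923324380161e-05
panel [([340.0, 195.0], 0.58)]
[ 0.56107806 -0.01092506  0.23244904] [ 0.49373683 -0.00754151  0.31458348]
```

View pics/w9.png

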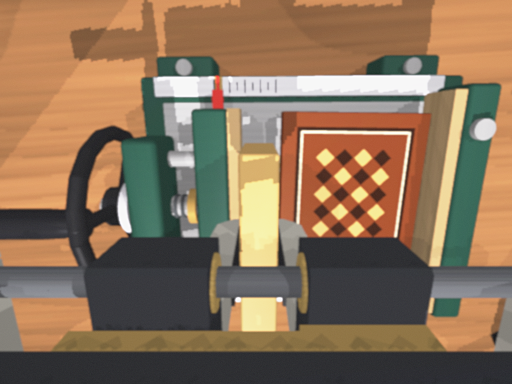

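Emit:
{"fn": "jog_arm", "kwargs": {"moves": "0 0 12 0 0 0 1; 0 0 15 0 0 0 1; 0 0 10 0 0 0 1; 0 0 0 0 0 0 1; 0 0 0 0 0 0 1"}}

```text
clock: 19.08
ee_pos: [0.5604, -0.0108, 0.1943]
eef_rot: [0.033, 0.999, 0.0, -0.0]
force: [0.8, -0.7, -0.0]
grip_width: 0.216
grasp_force: 30.0
```

Emit:
{"fn": "jog_arm", "kwargs": {"moves": "0 0 4 0 0 0 1; 0 0 2 0 0 0 1; 0 0 0 0 0 0 1; 0 0 0 0 0 0 1"}}

```text
clock: 19.42
ee_pos: [0.5606, -0.0108, 0.1887]
eef_rot: [0.033, 0.999, -0.0, 0.0]
force: [0.0, -0.5, -0.6]
grip_width: 0.212
grasp_force: 30.0
```

Emit:
{"fn": "jog_arm", "kwargs": {"moves": "0 0 1.5 0 0 0 1; 0 0 0 0 0 0 1; 0 0 0 0 0 0 1"}}

```text
clock: 19.67
ee_pos: [0.5606, -0.0108, 0.1871]
eef_rot: [0.033, 0.999, -0.0, 0.0]
force: [0.6, 0.3, -0.4]
grip_width: 0.216
grasp_force: 30.0
```

Emit:
{"fn": "jog_arm", "kwargs": {"moves": "0 0 0.7 0 0 0 1; 0 2 0 0 0 0 1; 0 2 0 0 0 0 1; 0 0 0 0 0 0 1; 0 0 0 0 0 0 1"}}

```text
clock: 20.08
ee_pos: [0.5613, -0.0071, 0.187]
eef_rot: [0.033, 0.999, -0.0, 0.001]
force: [-0.9, -2.0, 5.5]
grip_width: 0.212
grasp_force: 30.0
```

Emit:
{"fn": "jog_arm", "kwargs": {"moves": "0 1.5 0 0 0 0 1; 0 1.5 0 0 0 0 1; 0 0 0 0 0 0 1; 0 0 0 0 0 0 1"}}

```text
clock: 20.42
ee_pos: [0.5616, -0.0043, 0.187]
eef_rot: [0.033, 0.999, -0.001, 0.001]
force: [-0.4, -2.8, 5.8]
grip_width: 0.211
grasp_force: 30.0
```

Emit:
{"fn": "jog_arm", "kwargs": {"moves": "0 1 0 0 0 0 1; 0 1 0 0 0 0 1; 0 0 0 0 0 0 1; 0 0 0 0 0 0 1"}}

```text
clock: 20.75
ee_pos: [0.5619, -0.0025, 0.187]
eef_rot: [0.033, 0.999, -0.001, 0.001]
force: [-1.0, -3.5, 5.6]
grip_width: 0.215
grasp_force: 30.0
```

Emit:
{"fn": "jog_arm", "kwargs": {"moves": "0 1 0 0 0 0 1; 0 0 0 0 0 0 1; 0 0 0 0 0 0 1"}}

```text
clock: 21.0
ee_pos: [0.5619, -0.0016, 0.187]
eef_rot: [0.033, 0.999, -0.001, 0.001]
force: [-1.0, -4.6, 5.4]
grip_width: 0.21
grasp_force: 30.0
```

Emit:
{"fn": "jog_arm", "kwargs": {"moves": "0 1 0 0 0 0 1; 0 0 0 0 0 0 1; 0 0 0 0 0 0 1"}}

```text
clock: 21.25
ee_pos: [0.562, -0.0006, 0.1871]
eef_rot: [0.033, 0.999, -0.001, 0.001]
force: [-0.8, -4.5, 5.9]
grip_width: 0.214
grasp_force: 30.0
```

Emit:
{"fn": "jog_arm", "kwargs": {"moves": "0 1 0 0 0 0 1; 0 0 0 0 0 0 1; 0 0 0 0 0 0 1"}}

```text
clock: 21.5
ee_pos: [0.5621, 0.0004, 0.187]
eef_rot: [0.033, 0.999, -0.001, 0.001]
force: [-0.7, -4.3, 5.5]
grip_width: 0.21
grasp_force: 30.0
```

Emit:
{"fn": "jog_arm", "kwargs": {"moves": "0 1 0 0 0 0 1; 0 0 0 0 0 0 1; 0 0 0 0 0 0 1"}}

```text
clock: 21.75
ee_pos: [0.5622, 0.0008, 0.187]
eef_rot: [0.033, 0.999, -0.001, 0.001]
force: [-0.6, -5.5, 4.7]
grip_width: 0.212
grasp_force: 30.0
```

Emit:
{"fn": "jog_arm", "kwargs": {"moves": "0 1 0 0 0 0 1; 0 0 0 0 0 0 1; 0 0 0 0 0 0 1"}}

```text
clock: 22.0
ee_pos: [0.5625, 0.0012, 0.187]
eef_rot: [0.033, 0.999, -0.002, 0.001]
force: [-0.1, -8.4, 4.1]
grip_width: 0.212
grasp_force: 30.0
```

Emit:
{"fn": "jog_arm", "kwargs": {"moves": "0 0.7 0 0 0 0 1; 0 0 0 0 0 0 1; 0 0 0 0 0 0 1"}}

```text
clock: 22.25
ee_pos: [0.5626, 0.0014, 0.1871]
eef_rot: [0.033, 0.999, -0.002, 0.001]
force: [0.9, -10.1, 4.1]
grip_width: 0.212
grasp_force: 30.0
```

Emit:
{"fn": "jog_arm", "kwargs": {"moves": "0 0.7 0 0 0 0 1; 0 0.5 0 0 0 0 1; 0 0 0 0 0 0 1; 0 0 0 0 0 0 1; 0 0 0 0 0 0 1"}}

```text
clock: 22.67
ee_pos: [0.5627, 0.0016, 0.1871]
eef_rot: [0.033, 0.999, -0.003, 0.001]
force: [0.0, -13.9, 3.6]
grip_width: 0.213
grasp_force: 30.0
```

```bash
python3 w.py wa panel fence; python3 - <<'E'
from h import *
a=vision.capture("scene");b=vision.capture("side")
t=-.06685;c,s=np.cos(t),np.sin(t)
for n in("panel","caul","fence","jaw_face"):
    A=models.mark_of(n,a);B=models.mark_of(n,b)
    for q in A[:4]:
      for r in B[:4]:
        X,e=tri([ray(a,q["location"]),ray(b,r["location"])])
        if e[0]<.006 and abs(X[1])<.16: D=X-[.56407,.019,0]; print(n,"press",(1e3*np.array([c*D[0]+s*D[1],-s*D[0]+c*D[1],D[2]])).round(1))
w=cv2.imread("pics/wa.png")[60:240,120:512]; v=b["img"][150:260,190:320,::-1]
big=np.zeros((600,784,3),np.uint8); big[:360]=cv2.resize(w,(784,360),interpolation=cv2.INTER_CUBIC); big[360:,:284]=cv2.resize(v,(284,240),interpolation=cv2.INTER_CUBIC)
v=a["img"][130:230,190:320,::-1]; big[360:,300:612]=cv2.resize(v,(312,240),interpolation=cv2.INTER_CUBIC)
cv2.imwrite("pics/chk.png",big); print(bot.get_obs())
E
```

```text
panel [([346.0, 211.0], 0.9)]
fence []
[0.56271034 0.00157083 0.18707595] [0.49532072 0.00544502 0.26935146]
panel press [ 1.  43.  68.3]
caul press [-3.5 -9.6 74.1]
fence press [-4.4 99.5 68.2]
jaw_face press [ -3.5 -42.2  94.4]
{'clock': 23.3167, 'qpos': array([-0.19231029,  0.38219514,  1.66187114, -0.00674545,  1.09363197,
       -1.69399857]), 'qvel': array([-4.48747058e-04, -2.25148059e-04, -6.16750451e-04,  3.20295627e-04,
       -7.63080543e-04, -2.67806555e-05]), 'effort': array([  7.54508436, -44.85347986, -21.86611533,   4.61526364,
         0.96853629,   0.22413719]), 'ee_pos': array([0.56273567, 0.00158084, 0.18708442]), 'eef_rot': array([ 0.03300468,  0.9994488 , -0.00326767,  0.00145186]), 'force': array([  0.67294128, -14.47038617,   3.17503667]), 'moment': array([-2.6778976 ,  0.09981237,  0.19757055]), 'grasp_force': 30.03653794527054, 'grip_width': 0.20944188650448173}
```

View pics/chk.png

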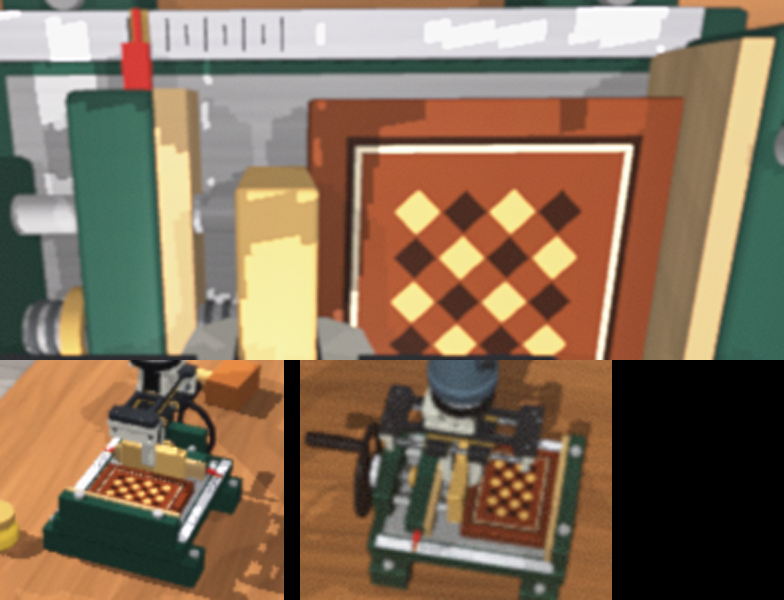

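```bash
python3 - <<'E'
from h import *
import pickle
_,w=pickle.load(open("pics/wa.pkl","rb")); im=cv2.imread("pics/wa.png"); hsv=cv2.cvtColor(im,cv2.COLOR_BGR2HSV).astype(int)
t=-.06685;c,s=np.cos(t),np.sin(t)
def pr(q,z):
    X=atz(w,q,z)-[.56407,.019,0]; return 1e3*np.array([c*X[0]+s*X[1],-s*X[0]+c*X[1]])
g=cv2.GaussianBlur(im,(0,0),.8).astype(float)
def edge(f,rows,z,name):
    P=[]
    for r in rows:
        u0=f(r); P.append(pr((u0,r),z))
    P=np.array(P); k=np.polyfit(P[:,0],P[:,1],1); e=P[:,1]-np.polyval(k,P[:,0]); m=abs(e)<1; k=np.polyfit(P[m,0],P[m,1],1)
    print(name,"slope",k[0].round(4),"y at x=-40",np.polyval(k,-40).round(1),"rms",e[m].std().round(2))
def mx(r,a,b,ch,sgn):   # strongest signed gradient of channel in [a,b]
    row=g[r,:,ch]; d=sgn*np.gradient(row)[a:b]; i=int(np.argmax(d)); 
    if 0<i<len(d)-1: q=d[i-1]-2*d[i]+d[i+1]; i=i+(.5*(d[i-1]-d[i+1])/q if q else 0)
    return a+i
lin=lambda p,q:(lambda r:p[0]+(q[0]-p[0])*(r-p[1])/(q[1]-p[1]))
for nm,p,q,z,ch,sg in [("white inlay R",(436.5,132),(420,235),.09,0,1),("panel R edge",(461,112),(440.5,236),.09,1,1),("fence lining top",(491,82),(463,240),.11,0,1),("white inlay L",(298,135),(297,215),.09,0,1),("jaw lining left",(196,108),(201,225),.099,2,1),("rail",(0,0),(1,1),0,0,0)]:
    if sg==0: continue
    L=lin(p,q); edge(lambda r:mx(r,int(L(r))-6,int(L(r))+7,ch,sg),range(int(p[1])+3,int(q[1])-3,3),z,nm)
E
```

```text
white inlay R slope 0.0057 y at x=-40 84.9 rms 0.03
panel R edge slope 0.0049 y at x=-40 100.3 rms 0.06
fence lining top slope 0.0057 y at x=-40 99.1 rms 0.03
white inlay L slope 0.0052 y at x=-40 4.0 rms 0.04
jaw lining left slope 0.0047 y at x=-40 -54.1 rms 0.08
```

The panel edge, inlay lines, fence lining and jaw are all parallel within 0.001 rad. The panel edge sits at the fence line, the pointer is on its mark, and the caul is upright, pressing with about 14 N. Handing in.

```bash
python3 -c "
from h import *
print(order.close_job())"
```

```text
the job is handed in; nothing more can be done
None
```

I've handed the job in, and no verdict came back: the jaw is wound back to its brass marks, and the caul is held upright midway along the panel, pressing it flush against the fence with about 14 N; trinket box, mallet and wax tin weren't touched.

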